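# One turn on the panel press

## Robot

A 6-joint arm with a two-finger parallel gripper is mounted at the origin on the work surface. World frame = base frame: x ahead of the robot, y to its left, z up, the work surface at z = 0. Lengths are in mm, angles in rad, forces in N, time in s.
With the tool pointing down it reaches from about 350 to 925 mm from the base axis. Payload 6.4 kg.
Tool frame: the origin (TCP) lies midway between the tips of the shut fingers; the grasp point (between the pads) lies 19 mm behind it; z points along the fingers, y is the direction in which the jaws open and shut (so a half turn about z gives the same grasp; the last joint's range is limited). The gripper opens to 94 mm and grips with 3 to 60 N. Pads are 16 mm wide; open, the fingers measure 119 mm over their backs; the gripper's body (75 mm by 177 mm) begins 78 mm behind the grasp point.
Start: joints at [-1.373, 0.245, 1.558, -0, 1.339, -0.174], TCP at [236.146, -605.598, 205.455] pointing down, gripper open.
Joint ranges: [-3.13, 3.13], [-1.02, 2.26], [0.13, 2.54], [-0.95, 4.09], [0.21, 2.88], [-2.74, 2.74]. Speed limits (rad/s): [2.57, 2.57, 3.14, 3.14, 3.14, 3.14].

## Interface

Orientations are given as a 3x3 rotation matrix whose columns are the frame's x, y, z axes.
In Python, from cell import get_state, get_image, camera_info, sign_off gives the robot as it stands.
- The arm moves only by the tool send_rows, never from a script. Its argument "steps" is one flat list of numbers, 5 for each row, row after row: the shift along the tool's x, y, z in cm, then the turn about the tool's z in rad, then the opening in per cent of the stroke, from 0 (shut) to 100 (fully open). In form: [x, y, z, turn, hand, x, y, z, turn, hand, ...]. A call has 1 to 20 rows; each row is the pose to reach, as a shift and turn from the pose commanded when the call began, along the tool's axes at that moment; what a row does not reach only later rows make up. A row lasts 1/12 s, in which the tool goes at most 41.7 mm and 7.16 degrees, less where a joint would pass 70% of its speed; a pose out of reach is approached as far as the arm can. A call with a gripper value outside its range is refused whole. The fingers move at their own pace and stop on an object; the grip force is fixed at half the most. Time passes only in rows, so rows that repeat a pose let the fingers close. It gives the time, the measured TCP pose, the force and the opening at its end, in the units of the state.
- get_state(): the state, without advancing time (a new reading comes with each control period).
- get_image(name): name is "side" or "top" or "wrist"; returns the picture (400x640x3 uint8, red, green, blue); there is no depth.
- camera_info(name): a dict with "mtx" (3x3 intrinsics, pixels), "rvec" (rotation vector, rad) and "tvec" (3), from world to camera coordinates, as OpenCV has them; the wrist camera has in their place "hand_eye" (4x4, takes a point from camera to tool coordinates, whose origin is the TCP and whose axes are the flange's). Camera axes: x right, y down, z forward; pixel columns grow to the right and rows downward; lengths in mm; the calibration is good to about 2 mm. A picture is of the moment at which its call begins: read the wrist's pose just before it. camera_info takes no time and is no camera call.
- sign_off(): hands the job in, once; it reports no verdict.
The state is a dict: "time_s": time; "joint_pos": joint angles; "qd": joint speeds; "tau": joint torques, N m; "tcp_pos": TCP position; "ee_rot": TCP orientation; "contact_force": force on the tool from outside, world axes, zero at the start; "moment": the same for the moment, N m; "finger_gap": finger opening in mm.
Only numpy, scipy, OpenCV 4.12 (cv2) and the standard library are available. Lean on these libraries where they do the work, as an engineer would, in place of code of your own. Each camera call takes 0.05 s, during which the arm holds its last target. There are 200 camera calls.

## Task

On the panel press, push the hand wheel round by its upright handle through exactly one full turn clockwise (seen from above), so that the platen comes down by one thread and the handle ends where it began. Push the handle gently with the fingertips or the outside of the fingers, do not grip it, and leave the bottle, the jar and the sanding block where they stand. When the wheel is back at its starting angle and still, take the hand away.

Things in the scene. Friction and masses are not known exactly. Their poses are not given: they have to be found in the camera images.
- press: Green steel panel press standing fixed on the table, 160 x 270 mm base, 270 mm long side along its own y. Origin: centre of the base's underside on the table, z up. Two columns at y = +-110 mm, joined by a crosshead 65 mm wide (x) and 270 mm long (y) whose top is 183 mm above the table; nut caps on its ends reach 193 mm. The hand wheel lies level above the crosshead, its axis vertical through the press's origin. Position and yaw vary.
- wheel (a joint): Angle of the hand wheel about its vertical axis, rad. It grows as the wheel turns clockwise seen from above, by 2 pi a turn. The starting value varies between -2.6 and 2.6, the stops lie at -6 and 15. At value 0 the handle lies on the press's own -x side of the axis. Friction of about 0.18 N m (some 3 N at the handle) holds the wheel wherever it is left; it does not spin on. Each turn lowers the platen 4 mm; nothing blocks the platen within reach of the wheel's travel.
- wheel_hub (a point): Top centre of the hand wheel's hub, on the axis, 230 mm above the table. The dark steel wheel has a hub of 44 mm diameter, three spokes, and a round rim of 70 mm centre-line radius, 18 mm thick, whose top is 216 mm above the table; rim and spokes lie below 217 mm.
- handle: The wheel's only upright handle, a black round peg that revolves freely about its own axis on the rim, at the end of one spoke, 70 mm from the wheel's axis, 22 mm in diameter, 68 mm tall, standing from 214 to 282 mm above the table. Origin: centre of its foot, z up along the handle (its own yaw means nothing).
- handle_top (a point): Centre of the handle's top end, 282 mm above the table, 70 mm from the axis.
- bottle: White plastic bottle, 56 mm diameter, 160 mm tall, standing loose beside the press on its +y side. Origin: centre of its underside. Not part of the work.
- jar: Glass jar with a steel lid, 64 mm diameter, 70 mm tall, standing loose beside the press on its -y side. Origin: centre of its underside. Not part of the work.
- block: Wooden sanding block 110 x 45 x 30 mm with a knob on top, 93 mm tall in all, loose on the table in front of the press (-x side). Origin: centre of its underside, long side along x. Not part of the work.

How it is judged (in metres and radians):
On the way, in this order (a step that is already met when the one before it is completed fails the run):
1. the fingers push the handle past the far part of its circle (more than 110 mm from its start) (distance of handle_top from where it was at the start of the episode above 0.11 m and contact force between the fingers and handle above 0.3 N).
2. the wheel has made one whole turn clockwise and the handle is back at its start (value of joint wheel between 3.2 and 9.5 rad and distance of handle_top from where it was at the start of the episode below 0.021 m), for 0.1 s.
At the end, for the whole second after the job is handed in: The wheel has been turned clockwise by one full turn in all, its handle within 21 mm (about 17 degrees) of where it started, and stands still; the bottle, jar and block are within 20 mm of where they stood (all of step 2 and velocity of joint wheel between -0.05 and 0.05 rad/s and distance of each of bottle, jar, block from where it was at the start of the episode below 0.02 m); the robot touches nothing.
It fails at once if the bottle was pushed aside, tipped or lifted (moved more than 20 mm) (distance of bottle from where it was at the start of the episode above 0.02 m).
It fails at once if the jar was pushed aside, tipped or lifted (moved more than 20 mm) (distance of jar from where it was at the start of the episode above 0.02 m).
It fails at once if the block was pushed aside, tipped or lifted (moved more than 20 mm) (distance of block from where it was at the start of the episode above 0.02 m).
It fails at once if the handle was gripped or shoved hard (more than 35 N between fingers and handle) (contact force between the fingers and handle above 35 N).
It also fails if it takes over 54 s, if anything falls off the work surface, if the arm or the gripper's body presses on something with over 40 N, if the wrist force passes 120 N, or if a joint passes its speed limit or range.

## Working session

There is one attempt and no reset: what is moved stays moved. The work goes in short steps, Python scripts to look and compute and a tool call to move; the robot and the scene stay as the last step left them, time stands still between calls to the robot, and variables do not carry over. Pictures are saved under pics/ and viewed, about 8 in all and at most 12, crops included, and the job is handed in when it is done.

Besides the shell and the picture viewer there is one more tool, called as name(argument=value, ...) on one line, values as JSON. send_rows: Moves the arm, as the interface text tells. Its arguments: {"type":"object","properties":{"steps":{"type":"array"}},"required":["steps"]}

```bash
mkdir -p pics; python3 - <<'E'
from cell import *
import cv2,numpy as np
s=get_state();print({k:np.round(v,3).tolist() for k,v in s.items()})
for n in("side","top"):
    im=get_image(n);cv2.imwrite(f"pics/{n}0.png",im[:,:,::-1]);c=camera_info(n);print(n,c)
    R=cv2.Rodrigues(np.array(c["rvec"],float))[0];print(-R.T@np.array(c["tvec"]).ravel())
E
```

```text
{'time_s': 0.0, 'joint_pos': [-1.373, 0.246, 1.559, 0.0, 1.339, -0.174], 'qd': [-0.0, -0.0, 0.0, -0.001, -0.001, 0.001], 'tau': [-0.0, -41.584, -31.46, 0.069, 0.033, -0.0], 'tcp_pos': [236.045, -604.982, 204.377], 'ee_rot': [[0.932, 0.363, -0.0], [0.363, -0.932, 0.002], [0.0, -0.002, -1.0]], 'contact_force': [-0.104, 0.038, -0.062], 'moment': [-0.012, -0.009, -0.014], 'finger_gap': 93.908}
side {'mtx': array([[375.10065007,   0.        , 328.19148793],
       [  0.        , 375.10065007, 198.11684172],
       [  0.        ,   0.        ,   1.        ]]), 'rvec': array([ 0.55413987, -2.52643052,  1.42156793]), 'tvec': array([487.69297015, 262.12233561, 770.78398153])}
[241.56946573 678.98146566 617.4859194 ]
top {'mtx': array([[363.25343819,   0.        , 317.98360647],
       [  0.        , 363.25343819, 192.77825897],
       [  0.        ,   0.        ,   1.        ]]), 'rvec': array([ 2.1813392 , -2.14988361,  0.18553979]), 'tvec': array([  25.36367674,  533.86350397, 1012.01235883])}
[ 389.67634195   67.27555577 1073.98739263]
```

View pics/side0.png

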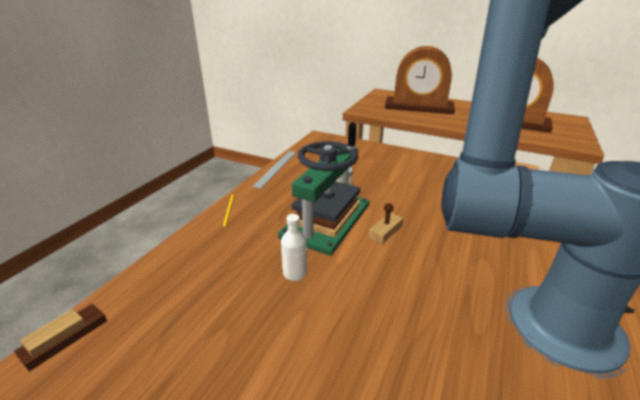

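View pics/top0.png

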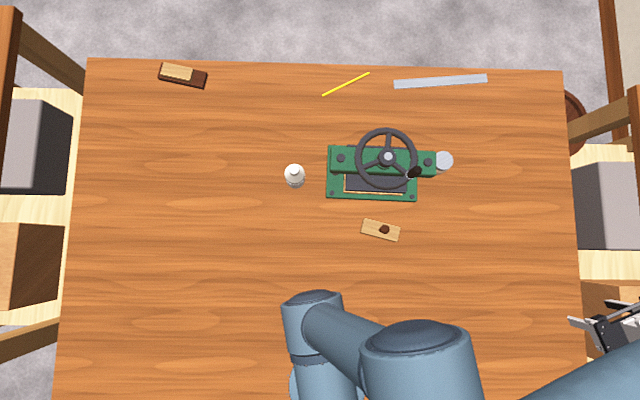

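The side view shows the wheel at about (328,155), with the handle at its far right (351,133). The top view shows the hub at about (388,157) and the handle at about (414,172). I'll zoom in and measure.

```bash
cat > h.py <<'E'
import cv2,numpy as np
from cell import *
def ray(n,u,v):
    c=camera_info(n);R=cv2.Rodrigues(np.array(c["rvec"],float))[0]
    C=-R.T@np.array(c["tvec"]).ravel();d=R.T@np.linalg.solve(c["mtx"],[u,v,1.]);return C,d
def onz(n,u,v,z):
    C,d=ray(n,u,v);return C+d*(z-C[2])/d[2]
def proj(n,p):
    c=camera_info(n);return cv2.projectPoints(np.array(p,float).reshape(-1,3),np.array(c["rvec"],float),np.array(c["tvec"],float),c["mtx"],None)[0].reshape(-1,2)
E
python3 - <<'E'
from h import *
a=cv2.imread("pics/top0.png");b=cv2.imread("pics/side0.png")
ca=cv2.resize(a[115:255,275:465],None,fx=4,fy=4,interpolation=cv2.INTER_CUBIC)
cv2.imwrite("pics/topc.png",ca)
cb=cv2.resize(b[110:290,265:415],None,fx=3.3,fy=3.3,interpolation=cv2.INTER_CUBIC);cv2.imwrite("pics/sidec.png",cb)
hub=onz("top",388,156.5,230);print("hub",hub, proj("side",hub))
g=cv2.cvtColor(a,cv2.COLOR_BGR2HSV)
m=cv2.inRange(g,(50,100,30),(85,255,255));m[:100]=0
n,l,s,c=cv2.connectedComponentsWithStats(m);print(s[s[:,4]>100])
for nm,u,v,z in(("handle",414,172,282),("bottle",294,170,160),("jar",444,161,70),("knob",384,229,93)):print(nm,onz("top",u,v,z))
E
```

```text
hub [ 597.17560431 -127.27837476  230.        ] [[327.85585494 147.11127717]]
[[     0      0    640    400 254176]
 [   327    146     90     56   1062]
 [   362    148     20     16    178]
 [   394    149     16     21    209]
 [   417    151     19     24    263]
 [   366    166     33      7    110]]
handle [ 550.02778941 -173.46108863  282.        ]
bottle [574.06184435  99.27626589 160.        ]
jar [ 626.63543923 -325.35489121   70.        ]
knob [ 429.5988873  -145.05573187   93.        ]
```

View pics/topc.png

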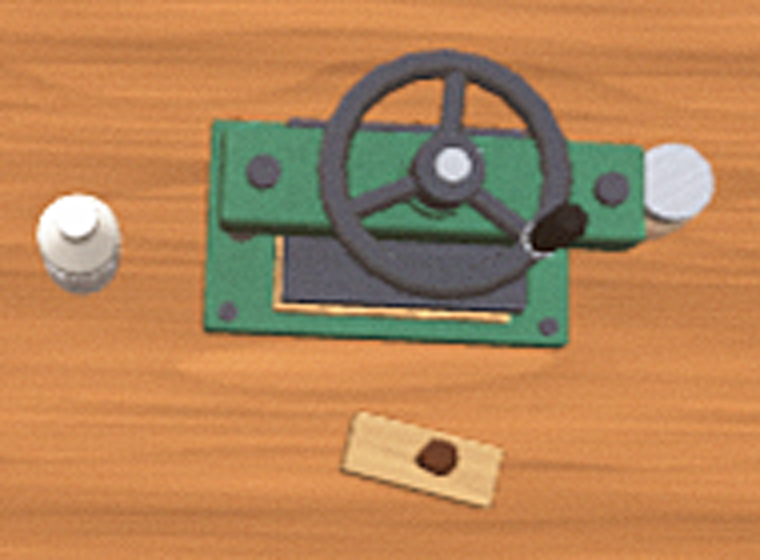

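View pics/sidec.png

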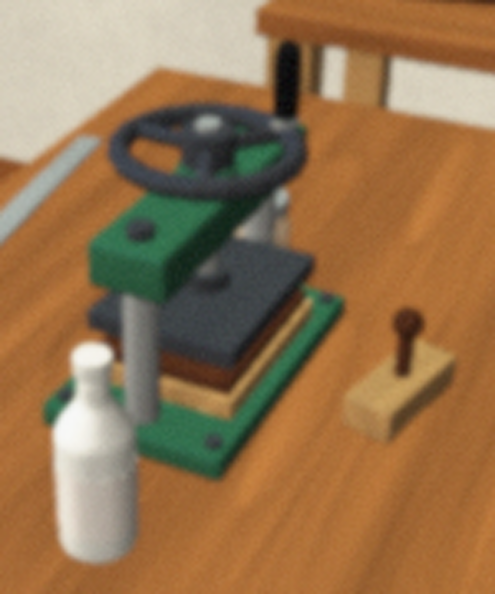

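The crops show the hub cap at topc (452,166) and sidec (208,124), and the handle top at topc ~(572,221) and sidec ~(288,45). I'll refine with a centroid mask.

```bash
python3 - <<'E'
from h import *
a=cv2.imread("pics/top0.png");b=cv2.imread("pics/side0.png")
def cen(im,x0,x1,y0,y1,lo,hi):
    r=im[y0:y1,x0:x1].max(2);m=((r>=lo)&(r<=hi)).astype(np.uint8)
    n,l,s,c=cv2.connectedComponentsWithStats(m);i=1+s[1:,4].argmax();print(s[i]+[x0,y0,0,0,0]);return c[i]+[x0,y0]
t=cen(a,400,430,155,185,0,42);s=cen(b,343,360,115,150,0,42)
hb=cen(a,380,396,148,165,150,255);print(t,s,hb)
hub=onz("top",*hb,230);print("hub",hub,onz("side",328,147.6,230))
for p in((t,"top",248),(s,"side",248)):
    q=onz(p[1],*p[0],p[2]);d=q-hub;print(q,np.hypot(*d[:2]),np.degrees(np.arctan2(d[1],d[0])))
# caps (193) -> yaw
for u,v in((275+262/4,115+171/4),(275+611/4,115+188/4)):print("cap",onz("top",u,v,193))
q=hub.copy()
for ang in(-130,-135,-140,-145):
    r=np.radians(ang);p=[[hub[0]+70*np.cos(r),hub[1]+70*np.sin(r),z] for z in(282,248,214)]
    print(ang,proj("top",p).round(1).tolist(),proj("side",p).round(1).tolist())
E
```

```text
[408 171   7   7  20]
[349 123   6  23 119]
[384 152   9   8  59]
[410.15 175.  ] [351.53781513 134.23529412] [387.93220339 155.52542373]
hub [ 599.56444735 -127.14911966  230.        ] [ 595.59620947 -124.65946806  230.        ]
[ 549.61300844 -174.55114286  248.        ] 68.86289314825557 -136.50007386092878
[ 559.12184594 -193.2338315   248.        ] 77.47769451763025 -121.46584870708473
cap [600.64735239 -16.70767013 193.        ]
cap [ 594.21621624 -235.92404459  193.        ]
-130 [[417.2, 170.1], [412.7, 173.0], [408.6, 175.6]] [[352.1, 123.6], [351.4, 136.2], [350.8, 148.3]]
-135 [[415.4, 172.0], [411.0, 174.8], [407.0, 177.4]] [[353.2, 124.4], [352.5, 137.0], [351.8, 149.1]]
-140 [[413.5, 173.8], [409.2, 176.5], [405.2, 179.1]] [[354.1, 125.2], [353.4, 137.9], [352.7, 150.1]]
-145 [[411.4, 175.4], [407.1, 178.1], [403.2, 180.5]] [[354.8, 126.1], [354.1, 138.8], [353.4, 151.0]]
```

Hub at ≈(597.5,−126.5). The handle angle is ≈−127°, to be confirmed from closer. Everything else lies below 232 mm, so shut fingers with the tip at z≈240 can go round the circle freely. First I lift, then travel to a point about 35° behind the handle (595,−196).

send_rows(steps=[0,0,-3,0,50,0,0,-6,0,0,0,0,-9,0,0,3,-1.6,-10.5,0,0,6,-3.1,-10.5,0,0,9,-4.7,-10.5,0,0,12,-6.2,-10.5,0,0,15,-7.8,-10.5,0,0,18,-9.4,-10.5,0,0,21,-10.9,-10.5,0,0,24,-12.5,-10.5,0,0,27,-14,-10.5,0,0,30,-15.6,-10.5,0,0,33,-17.1,-10.5,0,0,36,-18.7,-10.5,0,0,39,-20.3,-10.5,0,0,42,-21.8,-10.5,0,0,45,-23.4,-10.5,0,0,47,-24.4,-10.5,0,0,48.3,-25.1,-10.5,0,0])

```text
time_s: 1.77
tcp_pos: [596.0, -194.1, 309.8]
ee_rot: [[0.931, 0.365, -0.001], [0.365, -0.931, 0.001], [-0.001, -0.001, -1.0]]
contact_force: [0.8, -0.4, 0.0]
finger_gap: 0.6
```

```bash
python3 - <<'E'
from h import *
s=get_state();im=get_image("wrist");cv2.imwrite("pics/w1.png",im[:,:,::-1]);c=camera_info("wrist");print(c,s["tcp_pos"],s["ee_rot"])
E
```

```text
{'mtx': array([[278.27403568,   0.        , 321.04870163],
       [  0.        , 278.27403568, 202.36618219],
       [  0.        ,   0.        ,   1.        ]]), 'hand_eye': array([[-8.92941594e-04, -9.62429060e-01, -2.71531781e-01,
         7.96756849e+01],
       [ 9.99999337e-01, -6.61891819e-04, -9.42494025e-04,
        -9.99845315e-01],
       [ 7.27358973e-04, -2.71532442e-01,  9.62429012e-01,
        -1.78739286e+02],
       [ 0.00000000e+00,  0.00000000e+00,  0.00000000e+00,
         1.00000000e+00]])} [ 595.99273281 -194.06090758  309.75700863] [[ 9.30844975e-01  3.65413330e-01 -8.54399830e-04]
 [ 3.65413982e-01 -9.30844770e-01  7.97680659e-04]
 [-5.03830467e-04 -1.05472668e-03 -9.99999317e-01]]
```

View pics/w1.png

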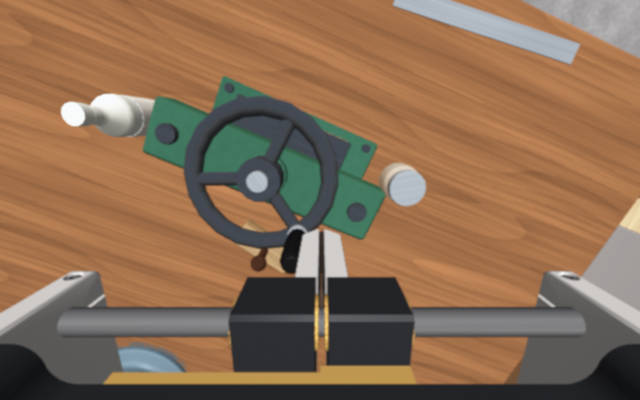

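The wrist view shows the hub at (258,181) and the handle from its foot (297,232) to its top (~290,258). The finger tips at (321,232) stand to its right, which is the correct (trailing) side.

```bash
python3 - <<'E'
from h import *
s=get_state();c=camera_info("wrist");R=np.array(s["ee_rot"]);H=c["hand_eye"]
C=R@H[:3,3]+s["tcp_pos"]
def w(u,v,z):
    d=R@H[:3,:3]@np.linalg.solve(c["mtx"],[u,v,1.]);return C+d*(z-C[2])/d[2]
hub=w(258,181,230);print(hub)
for u,v,z in((297,232,216),(292,250,248),(289.5,262,282)):
    q=w(u,v,z);d=(q-[597.5,-126.5,0]);print(q,np.hypot(*d[:2]),np.degrees(np.arctan2(d[1],d[0])))
for rel in range(0,1):pass
E
```

```text
[ 600.1765992  -126.19254001  230.        ]
[ 559.48301922 -179.06747852  216.        ] 64.87395953111574 -125.87458297057599
[ 553.69477051 -179.07191259  248.        ] 68.43028659329026 -129.80254945031214
[ 559.33075728 -178.57071612  282.        ] 64.56199011303588 -126.24242381152035
```

```bash
python3 - <<'E'
import numpy as np
psi=np.radians(21.4);T=np.array([[np.cos(psi),np.sin(psi)],[np.sin(psi),-np.cos(psi)]])
hub=np.array([597.5,-126.5]);c=np.array([594.3,-195.6])
ths=-92-6*np.arange(1,63)
for k in range(0,62,20):
    o=[]
    for t in ths[k:k+20]:
        p=hub+70*np.array([np.cos(np.radians(t)),np.sin(np.radians(t))]);d=np.round(T.T@(p-c)/10,1);o+=[d[0],d[1],0,0,0]
    c=c+T@d*10
    print(ths[k:k+20][-1],c.round(1),str([float(x) if x%1 else int(x) for x in o]))
E
```

```text
-212 [537.8 -89.9] [-0.6, -0.2, 0, 0, 0, -1.2, -0.6, 0, 0, 0, -1.8, -1.1, 0, 0, 0, -2.3, -1.6, 0, 0, 0, -2.8, -2.1, 0, 0, 0, -3.2, -2.8, 0, 0, 0, -3.5, -3.4, 0, 0, 0, -3.8, -4.1, 0, 0, 0, -4, -4.8, 0, 0, 0, -4.1, -5.5, 0, 0, 0, -4.2, -6.2, 0, 0, 0, -4.1, -7, 0, 0, 0, -4, -7.7, 0, 0, 0, -3.9, -8.4, 0, 0, 0, -3.6, -9.1, 0, 0, 0, -3.3, -9.8, 0, 0, 0, -2.9, -10.4, 0, 0, 0, -2.4, -10.9, 0, 0, 0, -1.9, -11.5, 0, 0, 0, -1.4, -11.9, 0, 0, 0]
-332 [659.6 -93.7] [0.7, -0.4, 0, 0, 0, 1.3, -0.8, 0, 0, 0, 2, -1.1, 0, 0, 0, 2.7, -1.2, 0, 0, 0, 3.4, -1.4, 0, 0, 0, 4.1, -1.4, 0, 0, 0, 4.9, -1.4, 0, 0, 0, 5.6, -1.3, 0, 0, 0, 6.3, -1.1, 0, 0, 0, 7, -0.8, 0, 0, 0, 7.7, -0.5, 0, 0, 0, 8.3, -0.1, 0, 0, 0, 8.8, 0.3, 0, 0, 0, 9.4, 0.8, 0, 0, 0, 9.8, 1.4, 0, 0, 0, 10.2, 2, 0, 0, 0, 10.6, 2.7, 0, 0, 0, 10.9, 3.4, 0, 0, 0, 11.1, 4.1, 0, 0, 0, 11.2, 4.8, 0, 0, 0]
-452 [ 594.7 -196.5] [0, 0.7, 0, 0, 0, 0, 1.4, 0, 0, 0, -0.1, 2.2, 0, 0, 0, -0.3, 2.9, 0, 0, 0, -0.6, 3.6, 0, 0, 0, -0.9, 4.2, 0, 0, 0, -1.3, 4.8, 0, 0, 0, -1.7, 5.4, 0, 0, 0, -2.2, 5.9, 0, 0, 0, -2.8, 6.4, 0, 0, 0, -3.4, 6.8, 0, 0, 0, -4.1, 7.1, 0, 0, 0, -4.7, 7.4, 0, 0, 0, -5.5, 7.6, 0, 0, 0, -6.2, 7.7, 0, 0, 0, -6.9, 7.8, 0, 0, 0, -7.6, 7.8, 0, 0, 0, -8.4, 7.6, 0, 0, 0, -9.1, 7.5, 0, 0, 0, -9.8, 7.2, 0, 0, 0]
-464 [ 580.9 -194.4] [-0.6, -0.3, 0, 0, 0, -1.2, -0.7, 0, 0, 0]
```

send_rows(steps=[0,0,0,0,0,0,0,2,0,0,0,0,4,0,0,0,0,6,0,0,0,0,7,0,0,0,0,7,0,0,0,0,7,0,0])

```text
time_s: 2.4
tcp_pos: [594.4, -197.1, 240.5]
ee_rot: [[0.932, 0.362, -0.001], [0.362, -0.932, 0.0], [-0.0, -0.0, -1.0]]
contact_force: [0.1, 0.6, -0.3]
finger_gap: 0.6
```

First push, split in half to check the force.

send_rows(steps=[-0.6,-0.2,0,0,0,-1.2,-0.6,0,0,0,-1.8,-1.1,0,0,0,-2.3,-1.6,0,0,0,-2.8,-2.1,0,0,0,-3.2,-2.8,0,0,0,-3.5,-3.4,0,0,0,-3.8,-4.1,0,0,0,-4,-4.8,0,0,0,-4.1,-5.5,0,0,0])

```text
time_s: 3.23
tcp_pos: [536.3, -159.4, 240.6]
ee_rot: [[0.932, 0.363, 0.0], [0.363, -0.932, -0.0], [0.0, 0.0, -1.0]]
contact_force: [0.8, -2.6, 2.5]
finger_gap: 0.1
```

send_rows(steps=[-0.1,-0.7,0,0,0,0,-1.5,0,0,0,0.1,-2.2,0,0,0,0.2,-2.9,0,0,0,0.5,-3.6,0,0,0,0.8,-4.3,0,0,0,1.2,-4.9,0,0,0,1.7,-5.4,0,0,0,2.2,-6,0,0,0,2.7,-6.4,0,0,0])

```text
time_s: 4.07
tcp_pos: [538.5, -89.3, 240.0]
ee_rot: [[0.932, 0.364, -0.001], [0.364, -0.932, 0.001], [-0.001, -0.001, -1.0]]
contact_force: [-2.2, -1.2, 2.2]
finger_gap: 0.5
```

```bash
python3 - <<'E'
from h import *
im=get_image("wrist");cv2.imwrite("pics/w2.png",im[:,:,::-1]);print(get_state()["contact_force"])
E
```

```text
[-0.15799512  0.21621861  0.18184179]
```

View pics/w2.png

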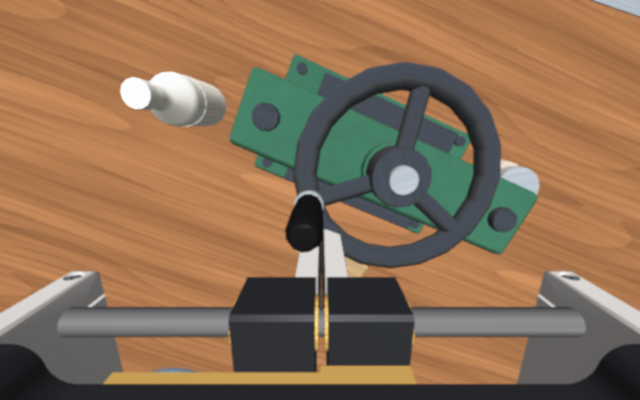

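The handle (foot 309,200) leads the fingers as planned, and the press hasn't moved. Next 120°.

send_rows(steps=[0.7,-0.4,0,0,0,1.3,-0.8,0,0,0,2,-1.1,0,0,0,2.7,-1.2,0,0,0,3.4,-1.4,0,0,0,4.1,-1.4,0,0,0,4.9,-1.4,0,0,0,5.6,-1.3,0,0,0,6.3,-1.1,0,0,0,7,-0.8,0,0,0,7.7,-0.5,0,0,0,8.3,-0.1,0,0,0,8.8,0.3,0,0,0,9.4,0.8,0,0,0,9.8,1.4,0,0,0,10.2,2,0,0,0,10.6,2.7,0,0,0,10.9,3.4,0,0,0,11.1,4.1,0,0,0,11.2,4.8,0,0,0])

```text
time_s: 5.78
tcp_pos: [661.0, -95.1, 240.5]
ee_rot: [[0.932, 0.363, 0.0], [0.363, -0.932, 0.0], [0.0, -0.0, -1.0]]
contact_force: [-1.7, 3.0, -1.4]
finger_gap: 0.1
```

send_rows(steps=[0,0.7,0,0,0,0,1.4,0,0,0,-0.1,2.2,0,0,0,-0.3,2.9,0,0,0,-0.6,3.6,0,0,0,-0.9,4.2,0,0,0,-1.3,4.8,0,0,0,-1.7,5.4,0,0,0,-2.2,5.9,0,0,0,-2.8,6.4,0,0,0,-3.4,6.8,0,0,0,-4.1,7.1,0,0,0,-4.7,7.4,0,0,0,-5.5,7.6,0,0,0,-6.2,7.7,0,0,0,-6.9,7.8,0,0,0,-7.6,7.8,0,0,0,-8.4,7.6,0,0,0,-9.1,7.5,0,0,0,-9.8,7.2,0,0,0])

```text
time_s: 7.45
tcp_pos: [594.8, -197.4, 240.8]
ee_rot: [[0.932, 0.363, 0.001], [0.363, -0.932, -0.0], [0.001, 0.001, -1.0]]
contact_force: [4.8, 2.8, 0.9]
finger_gap: 0.4
```

```bash
python3 - <<'E'
from h import *
t=get_image("top")[:,:,::-1];s=get_image("side")[:,:,::-1];w=get_image("wrist")[:,:,::-1]
cv2.imwrite("pics/w3.png",w);st=get_state();print(st["contact_force"],st["tcp_pos"])
cv2.imwrite("pics/top3.png",t);cv2.imwrite("pics/side3.png",s)
f=lambda im:cv2.resize(im[115:155,300:380],None,fx=5,fy=5,interpolation=cv2.INTER_CUBIC)
g=lambda im:cv2.resize(im[130:200,350:430],None,fx=5,fy=5,interpolation=cv2.INTER_CUBIC)[:,:400]
cv2.imwrite("pics/cmp.png",np.vstack([np.hstack([f(cv2.imread("pics/side0.png")),f(s)]),np.hstack([g(cv2.imread("pics/top0.png")),g(t)])]))
E
```

```text
[ 0.11769906  0.95852478 -0.20103139] [ 594.19065267 -197.4908575   240.44524715]
```

View pics/cmp.png

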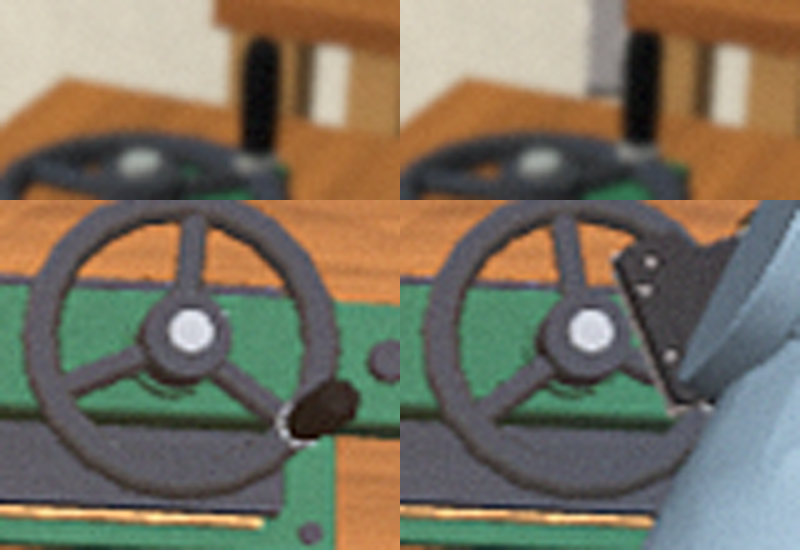

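View pics/w3.png

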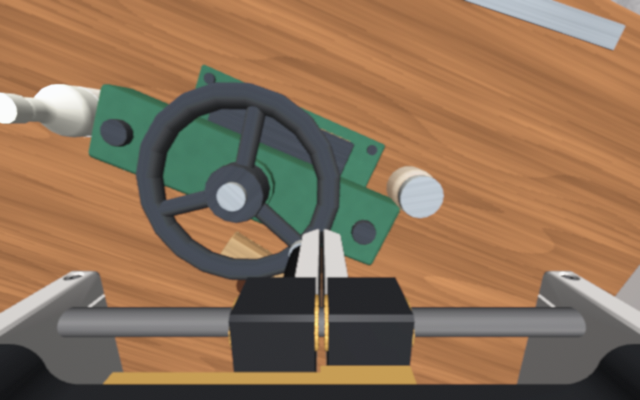

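Comparing the spokes before and after, all three show about 12.5° left to go clockwise (left spoke 156.5° → 144°; top spoke leaning −12°). That agrees with the planned two final rows.

send_rows(steps=[-0.3,-0.1,0,0,0,-0.6,-0.3,0,0,0,-0.9,-0.5,0,0,0,-1.2,-0.7,0,0,0,-1.2,-0.7,0,0,0,-1.2,-0.7,0,0,0])

```text
time_s: 8.1
tcp_pos: [581.0, -195.0, 240.4]
ee_rot: [[0.932, 0.363, -0.001], [0.363, -0.932, 0.0], [-0.001, -0.001, -1.0]]
contact_force: [-0.5, -0.2, 0.2]
finger_gap: 0.7
```

```bash
python3 - <<'E'
from h import *
t=get_image("top")[:,:,::-1];s=get_image("side")[:,:,::-1]
st=get_state();print(st["contact_force"],st["tcp_pos"])
f=lambda im:cv2.resize(im[115:155,300:380],None,fx=5,fy=5,interpolation=cv2.INTER_CUBIC)
g=lambda im:cv2.resize(im[130:200,350:430],None,fx=5,fy=5,interpolation=cv2.INTER_CUBIC)[:,:400]
cv2.imwrite("pics/cmp2.png",np.vstack([np.hstack([f(cv2.imread("pics/side0.png")),f(s)]),np.hstack([g(cv2.imread("pics/top0.png")),g(t)])]))
E
```

```text
[-0.04502394 -0.25043298  0.55611851] [ 581.17484953 -195.06162976  240.29304547]
```

View pics/cmp2.png

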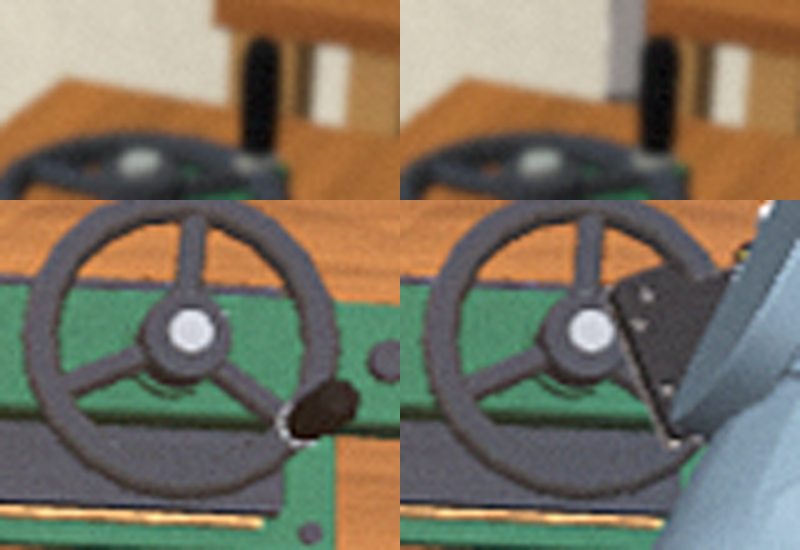

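The wheel is within about 2° of its start in both views. Back off, lift, and move clear.

send_rows(steps=[0.6,0.4,0,0,0,1.2,0.9,0,0,0,1.5,1.5,0,0,0,1.5,1.5,-2,0,0,1.5,1.5,-4.5,0,0,1.5,1.5,-7.5,0,0,1.5,1.5,-10,0,0,0,4,-10,0,0,-3,7,-10,0,0,-6,10,-10,0,0,-9,13,-10,0,0,-12,16,-10,0,0,-15,19,-10,0,0,-18,21,-10,0,0,-20,22,-10,0,0,-20,22,-10,0,0,-20,22,-10,0,0,-20,22,-10,0,0])

```text
time_s: 9.7
tcp_pos: [475.9, -472.3, 340.4]
ee_rot: [[0.931, 0.364, 0.0], [0.364, -0.931, 0.0], [0.0, -0.0, -1.0]]
contact_force: [-0.3, 0.6, -0.1]
finger_gap: 0.7
```

```bash
python3 - <<'E'
from h import *
t=get_image("top")[:,:,::-1]
st=get_state();print(st["contact_force"],st["tcp_pos"],np.abs(st["qd"]).max(),st["time_s"])
g=lambda im:cv2.resize(im[115:255,275:465],None,fx=2.1,fy=2.1,interpolation=cv2.INTER_CUBIC)
cv2.imwrite("pics/cmp3.png",np.hstack([g(cv2.imread("pics/top0.png")),g(t)]))
E
```

```text
[-0.1469293   0.23753156 -0.552561  ] [ 476.19177837 -471.84150318  340.49238083] 0.012186407784272728 9.75
```

View pics/cmp3.png

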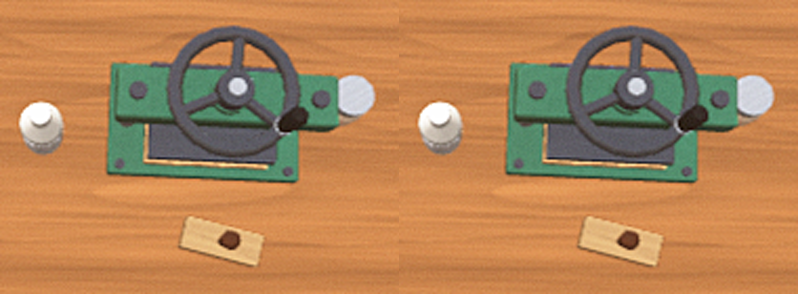

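The handle is back at (292,121) against (692−399=293,120) now. The bottle, jar and block haven't moved, and the arm is clear and still. Handing in.

```bash
python3 -c "
from cell import *
print(sign_off())"
```

```text
the job is handed in; nothing more can be done
None
```

I turned the hand wheel one full turn clockwise by pushing the handle with the outside of the shut fingers, never gripping it. I then backed the hand away, lifted it clear and handed the job in at about 9.8 s.

- **Wheel:** In the last before/after top views the handle and spokes match the start to about 2° (limit 17°). The wheel's stillness was judged from pictures only; its speed was not measured.
- **Loose objects:** The bottle, jar and block showed no visible shift in those views.
- **Forces:** The tool force readings stayed below about 6 N, but they were taken only at the end of each move, not in between. At the end the hand was well clear and touched nothing.
- **Disagreement:** The first handle-angle estimates from the two fixed cameras differed by about 15° because my colour mask caught only part of the handle. I settled on about −127° from a wrist-camera view and set the final angle by comparing the spokes with the starting picture.

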